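# Turn the pump housing to the mark and scan its label

### The arm

A 6-joint arm with a two-finger parallel gripper is mounted at the origin on the work surface. World frame = base frame: x ahead of the robot, y to its left, z up, the work surface at z = 0. Lengths are in m, angles in rad, forces in N, time in s.
With the tool pointing down it reaches from about 0.35 to 0.85 m from the base axis. Payload 8.1 kg.
Tool frame: the origin (TCP) lies on the centre line of the jaws, within the pads' length; the fingertips stand robot.tips_ahead ahead of it and the grasp point (between the pads) lies 6 mm ahead of it (robot.tips_ahead is the distance from the TCP to the fingertips, in m); z points along the fingers, y is the line along which they close (so a half turn about z gives the same grasp; the last joint's range is limited). The gripper opens to 93 mm and grips with 3 to 60 N. Pads are 15 mm wide; open, the fingers measure 128 mm over their backs; the gripper's body (75 mm by 188 mm) begins 65 mm behind the grasp point.
Start: joints at [-1.369, 0.13, 1.488, -0, 1.523, -0.085], TCP at [0.17, -0.575, 0.244] pointing down, gripper open.
Joint ranges: [-2.96, 2.96], [-0.89, 2.26], [0.02, 2.5], [-1.34, 4.48], [0, 2.73], [-2.66, 2.66]. Speed limits (rad/s): [2.39, 2.39, 2.79, 3.14, 3.14, 3.14].

### API

Orientations are given as a rotation vector (axis times angle).
In Python, from plant import robot gives the robot as it stands.
- The arm moves only by the tool apply_moves, never from a script. Its arguments are lists of equal length, an entry for each row: "delta_pos": the shift along the tool's x, y, z in cm, a list of three; "twist": the turn about the tool's z in rad. A call has 1 to 8 rows; each row shifts and turns the commanded pose from where the row before left it, along the tool's axes as they then stand; what a row does not reach is not made up. A row lasts 1/8 s, in which the tool goes at most 62.5 mm and 10.7 degrees, less where a joint would pass 70% of its speed; a pose out of reach is approached as far as the arm can. A call with a gripper value outside its range is refused whole. "gripper" is the finger opening in cm, from 0 to 9.3, set as the call begins (left out, the last holds). The fingers move at their own pace and stop on an object; "squeeze" is the grip in N (left out, the last holds). Time passes only in rows, so rows that do not move let the fingers close. It gives the time, the measured TCP pose, the force, the opening and the grip force at its end, in the units of the state.
- robot.read_state(): the state, without advancing time (a new reading comes with each control period).
- robot.read_camera(name): name is "scene" or "top" or "wrist"; returns a dict with "frame" (420x560x3 uint8, red, green, blue), "vertical_fov" (degrees; the focal length in pixels is half the picture's height over the tangent of half this angle, whatever the lens; pixels are square), "cx", "cy" (the principal point, pixels), "R" (3x3) and "t" (3): a world point X has camera coordinates R X + t. Camera axes: x right, y down, z forward; pixel columns grow to the right and rows downward; lengths in m; the calibration is good to about 2 mm. A picture is of the moment at which its call begins. There is no depth.
- robot.close_job(): hands the job in; it is judged then, once.
The state is a dict: "t": time; "q": joint angles; "dq": joint speeds; "joint_torque": joint torques, N m; "tool_pos": TCP position; "orientation": TCP orientation; "force": force on the tool from outside, world axes, zero at the start; "wrist_torque": the same for the moment, N m; "opening": finger opening in m; "gripper_force": force on a finger pad.
Only numpy, scipy, OpenCV 4.12 (cv2) and the standard library are available. Lean on these libraries where they do the work, as an engineer would, in place of code of your own. Each camera call takes 0.05 s, during which the arm holds its last target. There are 200 camera calls.

### The job

Push the outlet of the moulded pump housing round on its turntable until its labelled flange faces the pointed stud. Then pick up the hand scanner, aim it squarely at the middle of the label from about 10 cm and hold it steady there for a good second, and lay it back on the middle of its pad. The housing must stay facing the pointed stud, and the other things on the bench must not be shifted or knocked over.

Things in the scene. Friction and masses are not known exactly. Their poses are not given: they have to be found in the camera images.
- fixture: turntable fixture fixed to the bench: a dark steel disc 150 mm across under an aluminium one, 28 mm tall in all, with a small block on its rim. Origin at the bench on the vertical axis of the turntable (z up). It carries the pump housing (housing)
- housing (a joint): angle of the grey plastic pump housing on the turntable, rad, anticlockwise from above; 0 when its outlet points along the fixture's +x, stops at -2.9 and 2.9. It turns stiffly (0.25 N m) and stays where it is left. The housing is a drum 90 mm across, its top 124 mm above the bench, with the outlet on one side and a plain nipple (22 mm thick, to 67 mm from the axis) on the other
- outlet (a point): middle of the outlet pipe, 80 mm from the turntable axis, 85 mm above the bench; x axis outward. The pipe is round, 32 mm thick, level, running radially from the drum (45 mm from the axis) to an upright flange 56 mm wide and 50 mm tall, whose inner face is 115 mm and end face 127 mm from the axis
- label (a point): centre of the white bar label (44 x 34 mm) on the end face of the outlet flange, 128 mm from the turntable axis, 85 mm above the bench; its x axis points outward, square to the label, along the outlet; z up
- pointed_stud: the mark: a fixed steel stud on a dark round foot 50 mm across, with a cone that comes to a point 48 mm above the bench. Origin on its axis at the bench. It stands 140 to 200 mm from the turntable axis, on the robot's side of it, to the left or to the right
- flat_stud: not the mark: a fixed steel stud on a like foot, with a flat-topped hexagonal nut (40 mm), 48 mm tall, on the other side. Origin on its axis at the bench
- scanner: loose white plastic hand scanner, 0.2 kg, lying on its pad: 160 mm long along its x axis, 44 mm tall. Handle 38 mm wide from x = -80 to 40 mm (grip it across, near the origin), head 66 mm wide from x = 40 to 80 mm. Origin at the centre of its underside; it looks along +x
- window (a point): centre of the scanner's black window, on the front face of its head: 80 mm ahead of the scanner's origin and 22 mm above its underside; axes as the scanner's, so that its beam runs along +x
- pad: black rubber pad fixed to the bench, 200 mm (x) by 90 mm (y), 6 mm thick, where the scanner belongs. Origin at the centre of its underside
- bin: a fixed open blue plastic bin, 190 (x) by 120 (y) mm, 50 mm tall; origin at the centre of its underside
- spray_can: a pale spray can, upright, 60 mm across, 170 mm tall; origin at the centre of its underside; leave it alone
- mug: a white ceramic mug, 76 mm across plus a handle, 95 mm tall; origin at the centre of its underside; leave it alone
- cap: a white moulded plastic cap, 70 mm across, 45 mm tall; origin at the centre of its underside; leave it alone
- tape: a roll of packing tape, lying flat, 100 mm across, 48 mm tall; origin at the centre of its underside; leave it alone
- screwdriver: a screwdriver with a yellow handle, lying on the bench, about 200 mm long along its x axis; leave it alone
- wrench: a steel wrench lying on the bench, about 180 mm long along its x axis; leave it alone
Things that resemble listed ones, but are neither listed nor needed, are in the scene too. Leave any blue look-alike of the scanner alone.

How it is judged:
By the outcome, as a careful person would: the job done as asked, in the order asked, and still so for the second after the job is handed in, with the robot touching nothing.
It also fails if it takes over 72 s, if anything falls off the work surface, if the arm or the gripper's body presses on something with over 40 N, if the wrist force passes 120 N, or if a joint passes its speed limit or range.

## Working session

There is one attempt and no reset: what is moved stays moved. The work goes in short steps, Python scripts to look and compute and a tool call to move; the robot and the scene stay as the last step left them, time stands still between calls to the robot, and variables do not carry over. Pictures are saved under pics/ and viewed, at most 10 in all, crops included, and the job is handed in when it is done.

Besides the shell and the picture viewer there is one more tool, called after ">>>" as name([rows], argument=value, ...), one row to a line, values as JSON. apply_moves: Moves the arm, as the interface text tells. Its arguments: {"type":"object","properties":{"delta_pos":{"type":"array"},"twist":{"type":"array"},"gripper":{"type":"number"},"squeeze":{"type":"number"}},"required":["delta_pos","twist"]}

```bash
mkdir -p pics; ls; python3 - <<'E'
from plant import robot
import cv2,numpy as np
print(robot.tips_ahead, robot.read_state())
for n in ("scene","top"):
    c=robot.read_camera(n); cv2.imwrite(f"pics/{n}0.png",c["frame"][...,::-1])
    print(n,c["vertical_fov"],c["cx"],c["cy"],c["R"],c["t"])
    np.savez(f"{n}0.npz",**c)
E
```

```text
pics
0.025 {'t': 0.0, 'q': array([-1.36935758e+00,  1.31143344e-01,  1.48926596e+00, -1.03868334e-05,
        1.52297074e+00, -8.53750606e-02]), 'dq': array([ 0.00012041,  0.00163587,  0.00041691, -0.00083536, -0.00102188,
        0.00078999]), 'joint_torque': array([ 6.90280995e-04, -5.59847617e+01, -4.91758275e+01,  7.70951039e-02,
        3.55733733e-02, -1.40469292e-04]), 'tool_pos': array([ 0.16966855, -0.57497965,  0.24260535]), 'orientation': array([-3.10757811e+00, -4.48729299e-01,  1.79008324e-04]), 'force': array([-0.22526713, -0.07676425,  0.12747979]), 'wrist_torque': array([-0.01513609,  0.00626821, -0.02227   ]), 'gripper_force': 0.0, 'opening': 0.09318620386658796}
scene 55.10226438405264 281.80594521835053 208.5140836343069 [[ 0.23665176  0.9715143   0.01248637]
 [ 0.80955106 -0.19006036 -0.55543148]
 [-0.53723647  0.14155219 -0.83146855]] [-0.13225308 -0.36916274  1.28867893]
top 53.83565614673606 284.94473136033764 203.6572598525483 [[-0.00480599 -0.99983648  0.01743328]
 [-0.99903326  0.00403886 -0.04377477]
 [ 0.0436972  -0.01762681 -0.99888931]] [-0.00590551  0.51682969  1.20471942]
```

View pics/scene0.png

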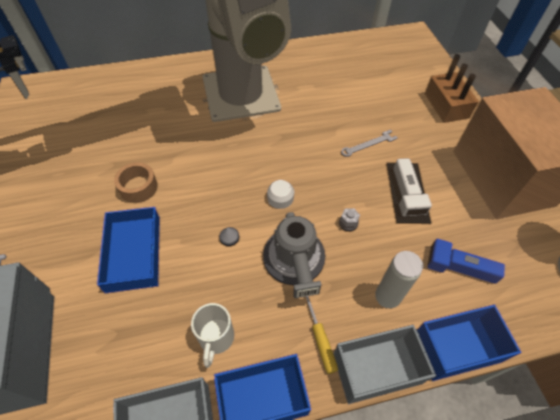

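View pics/top0.png

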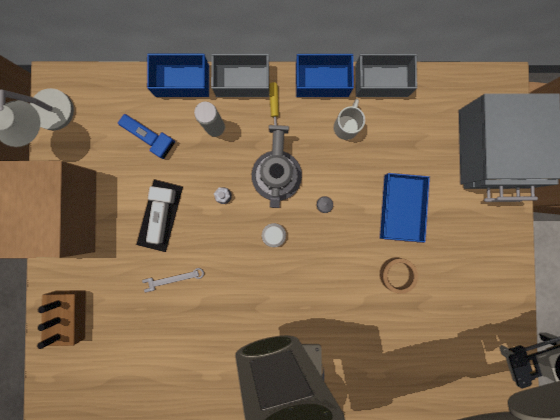

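Candidates. In top, the scanner is either the white one at (160,213) on the black pad or the blue look-alike at (147,135). The studs are at (222,195) and (325,204). I'll check both choices in one crop montage.

```bash
python3 - <<'E'
import cv2,numpy as np
s=cv2.imread("pics/scene0.png");t=cv2.imread("pics/top0.png")
def c(im,x,y,w,h,W,H): return cv2.resize(im[y:y+h,x:x+w],(W,H),interpolation=cv2.INTER_CUBIC)
a=np.hstack([c(s,325,195,50,50,250,250),c(s,205,212,50,50,250,250),c(s,380,150,60,60,300,250)])
b=np.hstack([c(t,205,115,130,110,414,350),c(t,130,172,60,80,386,350)])
cv2.imwrite("pics/crop1.png",np.vstack([a,cv2.resize(b,(800,350))]))
E
```

```text
(no output)
```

View pics/crop1.png

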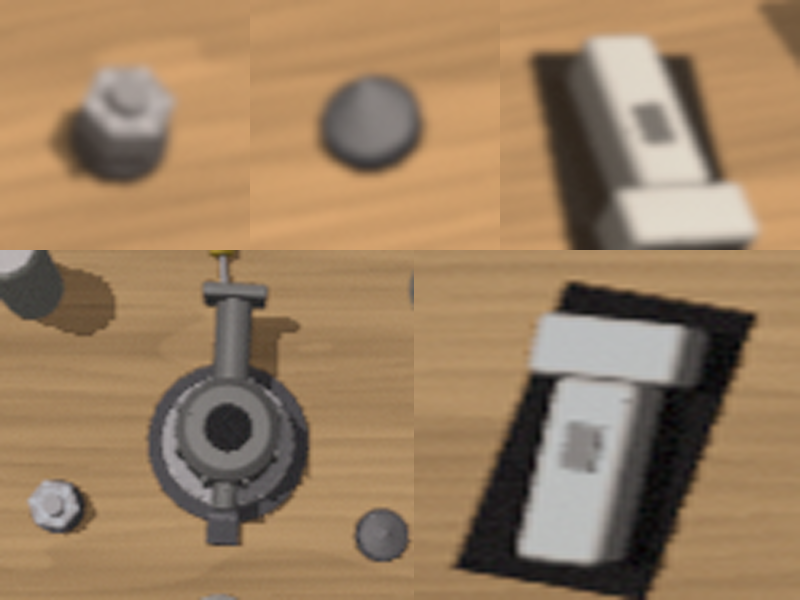

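The crop shows the pointed stud on the right at top (325,205) and the hex nut on the left at (222,195). The real scanner is the white one on the pad, with its head up at about (162,190). Next I turn the pixels into positions.

```bash
cat > h.py <<'E'
import numpy as np,cv2
from plant import robot
def f(c): return 210/np.tan(np.radians(float(c["vertical_fov"])/2))
def ray(c,p,z):
    d=c["R"].T@np.array([(p[0]-c["cx"])/f(c),(p[1]-c["cy"])/f(c),1]); o=-c["R"].T@c["t"]
    return (o+d*(z-o[2])/d[2])[:2]
def proj(c,X):
    v=np.asarray(X)@c["R"].T+c["t"]; return np.c_[f(c)*v[:,0]/v[:,2]+c["cx"],f(c)*v[:,1]/v[:,2]+c["cy"]]
def load(n): return dict(np.load(n+".npz"))
def yaw(s): 
    R=cv2.Rodrigues(np.array(s["orientation"]))[0]; return np.degrees(np.arctan2(R[1,0],R[0,0]))
E
python3 - <<'E'
from h import *
np.set_printoptions(precision=4,suppress=True)
t=load("top0");s=load("scene0")
for n,c,p,z in [("hole",t,(276.6,171),.124),("disc",t,(276.7,175.1),.008),("flange",t,(278.9,125.7),.11),("block",t,(275.5,201),.02),
 ("tip_t",t,(325.2,201),.048),("foot_t",t,(324.6,204.6),.008),("tip_s",s,(229.4,227),.048),("foot_s",s,(229.2,237),.008),
 ("cap",t,(273.5,235),.045),("can",t,(206,113),.17),("screwtip",t,(277,124),.01),
 ("tl",t,(146.2,241.3),.05),("tr",t,(159.4,243.3),.05),("fl",t,(149.6,186.9),.05),("fr",t,(173.4,190.3),.05),
 ("pTL",t,(154.3,180),.006),("pTR",t,(183,186.9),.006),("pBL",t,(136.7,244.7),.006),("pBR",t,(165.9,252),.006)]:
    print(n,ray(c,p,z))
E
```

```text
hole [0.5994 0.0157]
disc [0.6015 0.0157]
flange [0.725 0.009]
block [0.5243 0.0195]
tip_t [ 0.5223 -0.1226]
foot_t [ 0.5137 -0.1254]
tip_s [ 0.5154 -0.118 ]
foot_s [ 0.5188 -0.123 ]
cap [0.4261 0.0254]
can [0.7441 0.1966]
screwtip [0.7536 0.0142]
tl [0.4105 0.3842]
tr [0.4046 0.3471]
fl [0.5642 0.3761]
fr [0.5543 0.3088]
pTL [0.5883 0.3761]
pTR [0.5677 0.2918]
pBL [0.3987 0.4255]
pBR [0.377  0.3405]
```

>>> apply_moves([
  [4,-2.6,0],
  [4,-2.6,0],
  [4,-2.6,0],
  [4,-2.6,0],
  [4,-2.6,0],
  [4,-2.6,0],
  [4,-2.6,0],
  [4,-2.6,0],
], twist=[0,0,0,0,0,0,0,0])

```text
t: 1.1
tool_pos: [0.4185, -0.284, 0.2433]
orientation: [-3.109, -0.449, 0.0]
force: [0.5, -0.4, -0.2]
opening: 0.0929
gripper_force: 0.0
```

>>> apply_moves([
  [4,-2.6,0],
  [4,-2.6,0],
  [4,-2.6,0],
  [4,-2.6,0],
  [4,-2.6,0],
  [4,-2.6,0],
  [4,-2.6,0],
  [4,-2.6,0],
], twist=[0,0,0,0,0,0,0,0])

```text
t: 2.1
tool_pos: [0.6665, 0.0059, 0.243]
orientation: [-3.109, -0.449, 0.001]
force: [-0.0, -0.8, 0.1]
opening: 0.0928
gripper_force: 0.0
```

>>> apply_moves([
  [0,0,0],
  [0,0,0],
  [0,0,0],
  [0,0,0],
  [0,0,0],
  [0,0,0],
  [0,0,0],
  [0,0,0],
], twist=[-0.175,-0.175,-0.175,-0.175,-0.175,-0.175,-0.175,-0.175])

```text
t: 3.1
tool_pos: [0.6656, 0.0046, 0.2429]
orientation: [-2.081, -2.352, 0.001]
force: [-0.1, -0.0, 0.2]
opening: 0.0933
gripper_force: 0.0
```

>>> apply_moves([
  [0,0,0],
  [0,0,0],
  [0,0,0],
  [0,0,0],
  [0,0,0],
  [0,0,0],
  [0,0,0],
  [0,0,0],
], twist=[-0.175,-0.175,-0.175,-0.175,-0.175,-0.175,-0.175,-0.175])

```text
t: 4.1
tool_pos: [0.6656, 0.0046, 0.2429]
orientation: [-0.077, -3.139, -0.0]
force: [0.3, -0.3, 0.9]
opening: 0.093
gripper_force: 0.0
```

```bash
cat > cap.py <<'E'
import sys
from h import *
n,tag=sys.argv[1:3]
c=robot.read_camera(n); np.savez(f"{tag}.npz",**c); cv2.imwrite(f"pics/{tag}.png",c["frame"][...,::-1])
s=robot.read_state(); print(s["t"],s["tool_pos"],yaw(s),s["q"].round(2),s["force"].round(1),s["opening"])
E
python3 cap.py wrist w1
```

```text
4.15 [0.66562386 0.00457179 0.24291816] 177.69936747307983 [-0.07  0.31  1.28 -0.    1.55 -1.6 ] [ 0.8 -0.3 -0.6] 0.09284191672786438
```

View pics/w1.png

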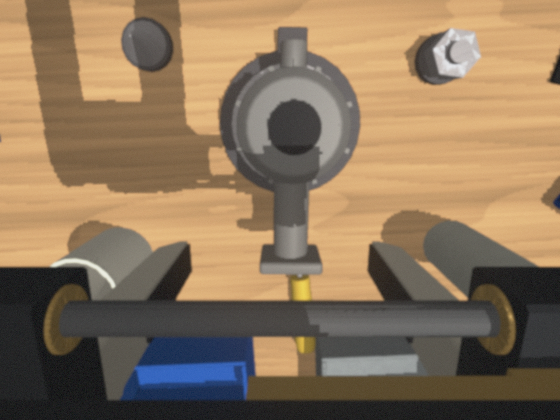

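The wrist view shows the housing hole at (294,126), the flange at about (291,255), the pointed stud at (147,44) on the left and the hex nut on the right. I'll refine the positions from this.

```bash
python3 - <<'E'
from h import *
np.set_printoptions(precision=4,suppress=True)
c=load("w1")
print(c["R"],c["t"],-c["R"].T@c["t"])
for n,p,z in [("hole",(294.5,126),.124),("disc",(290,121),.008),("flange",(290.5,252),.11),("pipe",(291,215),.101),("block",(292.5,36),.02),("foot",(147,45),.006),("tip",(145,41),.048)]:
    print(n,ray(c,p,z))
# predicted with axis/ang model
A=np.array([.600,.0157])
print(proj(c,[[*A,.124],[*A,.008],[.518,-.122,.048],[.518,-.122,.006]]))
E
```

```text
[[ 0.0486  0.9988 -0.0002]
 [ 0.9661 -0.0469  0.2539]
 [ 0.2536 -0.0125 -0.9672]] [-0.0374 -0.6728  0.2213] [0.5957 0.0086 0.3849]
hole [0.6014 0.0197]
disc [0.5985 0.02  ]
flange [0.7076 0.0129]
pipe [0.6769 0.0148]
block [0.5179 0.0253]
foot [ 0.5161 -0.1232]
tip [ 0.5215 -0.1099]
[[289.0855 124.304 ]
 [286.0767 122.6046]
 [131.1245  37.476 ]
 [148.399   46.9542]]
```

>>> apply_moves([
  [-1.4,0.95,0],
  [0,0,4],
  [0,0,4],
  [0,0,3],
  [0,0,2],
  [0,0,1.6],
  [0,0,0],
  [0,0,0],
], twist=[0.02,0,0,0,0,0,0,0])

```text
t: 5.15
tool_pos: [0.6813, 0.0132, 0.099]
orientation: [0.118, 3.137, -0.0]
force: [-0.8, -0.2, 1.3]
opening: 0.093
gripper_force: 0.0
```

>>> apply_moves([
  [0,0,0],
  [0,0,0],
  [0,0,0],
  [0,0,0],
  [0,0,0],
  [0,0,0],
], twist=[0,0,0,0,0,0], gripper=3.0, squeeze=5)

```text
t: 5.9
tool_pos: [0.6804, 0.0133, 0.0975]
orientation: [-0.118, -3.139, -0.0]
force: [-0.1, -0.5, 1.0]
opening: 0.0375
gripper_force: 0.0
```

>>> apply_moves([
  [0,0,0],
  [0,0,0],
], twist=[0,0])

```text
t: 6.15
tool_pos: [0.6805, 0.0136, 0.0976]
orientation: [0.117, 3.139, 0.001]
force: [1.1, 0.9, -1.1]
opening: 0.0319
gripper_force: 5.0
```

```bash
python3 - <<'E'
from h import *
s=robot.read_state(); p=s["tool_pos"]; print(s["t"],p,yaw(s),s["force"].round(1),s["opening"],s["gripper_force"])
A=np.array([.600,.018]); d=p[:2]-A; print("ang",np.degrees(np.arctan2(d[1],d[0])),"r",np.hypot(*d))
E
```

```text
6.15 [0.68051297 0.01359665 0.09758885] 175.72368496516836 [ 1.1  0.9 -1.1] 0.03192343855609578 4.989214763045311
ang -3.130457076712362 r 0.08063329516973931
```

>>> apply_moves([
  [0.03,-0.685,0],
  [0.03,-0.685,0],
  [0.03,-0.685,0],
  [0.03,-0.685,0],
  [0.03,-0.685,0],
  [0.03,-0.685,0],
  [0.03,-0.685,0],
  [0.03,-0.685,0],
], twist=[0.085,0.085,0.085,0.085,0.085,0.085,0.085,0.085])

```text
t: 7.15
tool_pos: [0.6591, -0.0356, 0.0976]
orientation: [1.161, 2.918, 0.002]
force: [3.4, 3.7, -2.1]
opening: 0.032
gripper_force: 5.0
```

```bash
cat > ang.py <<'E'
from h import *
s=robot.read_state(); p=s["tool_pos"]; print(s["t"],p,yaw(s),s["force"].round(1),s["wrist_torque"].round(2),s["opening"],s["gripper_force"])
A=np.array([.600,.018]); d=p[:2]-A; print("ang",np.degrees(np.arctan2(d[1],d[0])),"r",np.hypot(*d))
E
python3 ang.py
```

```text
7.15 [ 0.65911478 -0.03562678  0.09761517] 136.59910300989992 [ 3.4  3.7 -2.1] [ 0.51 -0.71 -0.08] 0.03202873038277798 5.010181479156017
ang -42.213169991312526 r 0.07981471358789392
```

>>> apply_moves([
  [0.02,-0.685,0],
  [0.02,-0.685,0],
  [0.02,-0.685,0],
  [0.02,-0.685,0],
  [0.02,-0.685,0],
  [0.02,-0.685,0],
  [0.02,-0.685,0],
  [0.02,-0.685,0],
], twist=[0.085,0.085,0.085,0.085,0.085,0.085,0.085,0.085])

```text
t: 8.15
tool_pos: [0.6113, -0.0599, 0.0975]
orientation: [-2.068, -2.364, -0.003]
force: [2.6, 7.0, -1.5]
opening: 0.0315
gripper_force: 5.0
```

```bash
python3 ang.py
```

```text
8.15 [ 0.61125406 -0.05985315  0.0975235 ] 97.6561636144836 [ 2.6  7.  -1.5] [ 1.26 -0.53 -0.02] 0.031491385185933404 4.975121542811394
ang -81.77458735556 r 0.07866235483433795
```

>>> apply_moves([
  [0.01,-0.68,0],
  [0.01,-0.68,0],
  [0.02,-0.68,0],
  [0.02,-0.68,0],
  [0.02,-0.68,0],
  [0.02,-0.68,0],
  [0.02,-0.68,0],
  [0.02,-0.66,0],
], twist=[0.085,0.085,0.085,0.085,0.085,0.085,0.085,0.082])

```text
t: 9.15
tool_pos: [0.5599, -0.0505, 0.0979]
orientation: [2.736, 1.543, 0.004]
force: [6.6, 3.9, -3.4]
opening: 0.0319
gripper_force: 5.0
```

>>> apply_moves([
  [0,0,0],
  [0,0,0],
], twist=[0,0])

```text
t: 9.4
tool_pos: [0.5593, -0.0503, 0.0979]
orientation: [-2.733, -1.547, -0.003]
force: [2.2, 6.4, 0.5]
opening: 0.0319
gripper_force: 5.0
```

```bash
python3 ang.py; python3 cap.py top t2
```

```text
9.4 [ 0.55929685 -0.05029528  0.09791902] 59.01583004588613 [2.2 6.4 0.5] [ 1.04 -0.33 -0.14] 0.03188985078736093 5.033033117651939
ang -120.79442358017414 r 0.07950466418421546
9.45 [ 0.55930842 -0.05028405  0.09791466] 59.01609811934634 [-0.18  0.14  1.75  0.    1.25  0.36] [1.9 6.3 0.1] 0.03201442375288969
```

>>> apply_moves([
  [0,0,0],
  [0,0,0],
  [0,0,0],
  [0,0,0],
  [0,0,0],
  [0,0,0],
  [0,0,0],
], twist=[0,0,0,0,0,0,0], gripper=9.3)

```text
t: 10.32
tool_pos: [0.559, -0.0514, 0.0976]
orientation: [2.734, 1.547, -0.0]
force: [-0.7, 0.1, -0.6]
opening: 0.0921
gripper_force: 0.0
```

>>> apply_moves([
  [0,0,-2],
  [0,0,-4],
  [0,0,-4],
  [0,0,-5],
  [-6,0,-3],
  [-6,0,-3],
  [-2,0,0],
  [0,0,0],
], twist=[0,0,0,0,0,0,0,0])

```text
t: 11.32
tool_pos: [0.4907, -0.1657, 0.3057]
orientation: [2.734, 1.542, 0.002]
force: [0.4, 0.4, -0.2]
opening: 0.0931
gripper_force: 0.0
```

```bash
python3 cap.py wrist w2
```

```text
11.375 [ 0.4910572  -0.16468158  0.30489095] 58.916256255340606 [-0.42 -0.11  1.62  0.    1.63  0.12] [ 0.2  0.6 -0.6] 0.09302736984583652
```

View pics/w2.png

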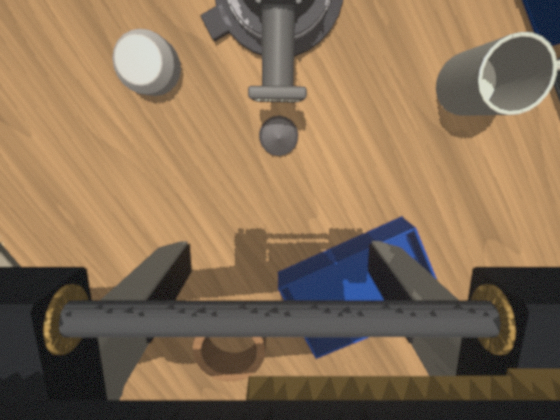

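The flange at (277,92) now points at the stud at (279,135). I'll check the angle numerically, locating the stud and pipe by subpixel edges.

```bash
python3 - <<'E'
from h import *
np.set_printoptions(precision=4,suppress=True)
c=load("w2"); g=cv2.cvtColor(c["frame"],cv2.COLOR_RGB2HSV)
sat=g[...,1].astype(int)
def span(r,a,b):
    m=np.where(sat[r,a:b]<75)[0]+a; return m.min(),m.max()
for r in (60,70,80,90,95,125,130,135,140,145,150): print(r,span(r,235,320))
fp=[ray(c,(np.mean(span(r,235,320)),r),.085) for r in (60,70,80)]
st=ray(c,(np.mean([np.mean(span(r,255,305)) for r in (140,145,150)]),137),.008)
fl=ray(c,(np.mean(span(90,235,320)),90),.11)
A=np.array([.600,.018])
for n,p in zip(["pipe"]*3+["flange","stud"],fp+[fl,st]):
    d=p-A; print(n,p,np.degrees(np.arctan2(d[1],d[0])),np.hypot(*d))
E
```

```text
60 (np.int64(262), np.int64(293))
70 (np.int64(263), np.int64(292))
80 (np.int64(262), np.int64(292))
90 (np.int64(248), np.int64(305))
95 (np.int64(249), np.int64(305))
125 (np.int64(263), np.int64(294))
130 (np.int64(260), np.int64(296))
135 (np.int64(259), np.int64(297))
140 (np.int64(260), np.int64(296))
145 (np.int64(262), np.int64(294))
150 (np.int64(266), np.int64(291))
pipe [ 0.5553 -0.0565] -120.93267429225551 0.08689590376510273
pipe [ 0.5505 -0.0644] -120.95763808528022 0.09613889039309442
pipe [ 0.5453 -0.0722] -121.25100092163403 0.10551323352578447
flange [ 0.5391 -0.0817] -121.42568405524648 0.1168938083158609
stud [ 0.515  -0.1243] -120.83979448756251 0.16572719793028043
```

>>> apply_moves([
  [4,-3.6,0],
  [4,-3.6,0],
  [4,-3.6,0],
  [4,-3.6,0],
  [4,-3.6,0],
  [4,-3.6,0],
  [4,-3.6,0],
  [4,-3.6,0],
], twist=[0,0,0,0,0,0,0,0])

```text
t: 12.38
tool_pos: [0.4077, 0.2611, 0.3038]
orientation: [-2.733, -1.549, -0.0]
force: [0.6, 0.5, 0.7]
opening: 0.0929
gripper_force: 0.0
```

>>> apply_moves([
  [4,-3.6,0],
  [4,-3.6,0],
  [0,0,1],
  [0,0,1],
  [0,0,1],
  [0,0,1],
  [0,0,1],
  [0,0,0],
], twist=[0,0,0.18,0.18,0.18,0.18,0.18,0.18])

```text
t: 13.38
tool_pos: [0.387, 0.3646, 0.2523]
orientation: [3.139, -0.086, -0.003]
force: [0.5, -1.1, -0.5]
opening: 0.0929
gripper_force: 0.0
```

>>> apply_moves([
  [0,0,0],
], twist=[0])

```text
t: 13.5
tool_pos: [0.3876, 0.3647, 0.2534]
orientation: [3.14, -0.075, -0.001]
force: [0.2, -1.3, 0.3]
opening: 0.0928
gripper_force: 0.0
```

```bash
python3 cap.py wrist w3
```

```text
13.55 [0.38780146 0.36466292 0.25354889] -2.570257622425919 [ 0.66 -0.06  1.66  0.    1.54  2.27] [-0.2 -0.3 -0.3] 0.09323918816756498
```

View pics/w3.png

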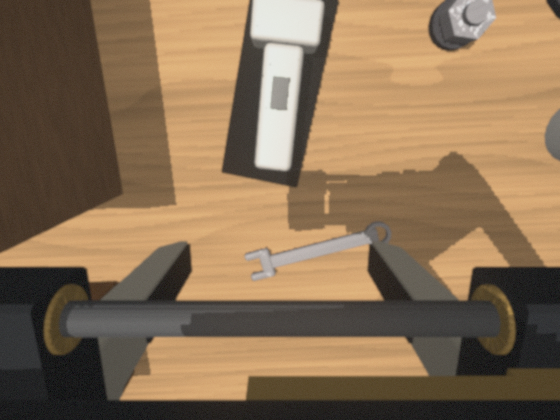

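The scanner handle runs from (282,45) to (272,168) with the head at (288,20), and the pad's lower edge is visible. The wrench is below and out of the way. I'll fit box silhouettes to both views.

```bash
cat > fit.py <<'E'
from h import *
from scipy.optimize import minimize
np.set_printoptions(precision=4,suppress=True)
def box(x0,x1,w,z0,z1): return np.array([[x,y,z] for x in(x0,x1) for y in(-w/2,w/2) for z in(z0,z1)])
PAD=[box(-.1,.1,.09,0,.006)]; SC=[box(-.08,.04,.038,.006,.05),box(.04,.08,.066,.006,.05)]
K=4
def render(c,boxes,p,roi):
    x0,y0,x1,y1=roi; im=np.zeros(((y1-y0)*K,(x1-x0)*K),np.uint8); ct,st=np.cos(p[2]),np.sin(p[2])
    for b in boxes:
        X=b.copy(); X[:,:2]=b[:,:2]@np.array([[ct,st],[-st,ct]])+p[:2]
        q=(proj(c,X)-[x0,y0]+.5)*K; cv2.fillConvexPoly(im,cv2.convexHull(q.round().astype(np.int32)),255)
    return cv2.resize(im,(x1-x0,y1-y0),interpolation=cv2.INTER_AREA)/255.
def mask(c,roi,kind):
    x0,y0,x1,y1=roi; h=cv2.cvtColor(c["frame"],cv2.COLOR_RGB2HSV)[y0:y1,x0:x1].astype(int)
    s,v=h[...,1],h[...,2]; w=(s<60)&(v>85); d=(v<70)
    return (w if kind=="sc" else w|d).astype(float)
def fit(c,boxes,kind,p,roi):
    m=mask(c,roi,kind)
    g=lambda u: np.abs(render(c,boxes,[u[0]/100,u[1]/100,u[2]/10],roi)-m).sum()
    u0=np.array([p[0]*100,p[1]*100,p[2]*10]); best=None
    for s in (1,.3):
        r=minimize(g,u0,method="Nelder-Mead",options=dict(initial_simplex=np.vstack([u0]+[u0+s*e for e in np.eye(3)]))); u0=r.x
    return np.array([u0[0]/100,u0[1]/100,np.degrees(u0[2]/10)]),r.fun,m.sum()
E
python3 - <<'E'
from fit import *
t=load("top0");w=load("w3")
print("sc top",*fit(t,SC,"sc",[.483,.354,-.15],(130,172,195,260)))
print("pad top",*fit(t,PAD,"pad",[.483,.358,-.25],(130,172,195,260)))
print("sc w3",*fit(w,SC,"sc",[.483,.354,-.15],(215,0,345,192)))
print("pad w3",*fit(w,PAD,"pad",[.483,.358,-.25],(215,0,345,192)))
E
```

```text
sc top [  0.4853   0.3593 -10.0799] 231.61176470588234 917.0
pad top [  0.4851   0.3619 -13.6321] 233.31764705882352 1944.0
sc w3 [ 0.4879  0.36   -8.5085] 217.68627450980392 8449.0
pad w3 [  0.4901   0.3637 -14.1651] 1254.0666666666666 13918.0
```

>>> apply_moves([
  [5,0,0],
  [5,0,0],
  [0,0,4],
  [0,0,4],
  [0,0,4],
  [0,0,2],
  [0,0,0],
  [0,0,0],
], twist=[0,0.1,0,0,0,0,0,0])

```text
t: 14.55
tool_pos: [0.4894, 0.3597, 0.1157]
orientation: [-3.131, 0.234, -0.004]
force: [0.2, -0.3, 0.3]
opening: 0.0932
gripper_force: 0.0
```

```bash
python3 ang.py
```

```text
14.55 [0.48937806 0.35974068 0.11565363] -8.543083550475805 [ 0.2 -0.3  0.3] [0.01 0.05 0.  ] 0.09320886389903582 0.0
ang 107.93683951916883 r 0.3591989779411549
```

>>> apply_moves([
  [0,0,3],
  [0,0,2.5],
  [0,0,1.5],
  [0,0,1],
  [0,0,0],
  [0,0,0],
], twist=[0,0,0,0,0,0])

```text
t: 15.3
tool_pos: [0.4891, 0.3593, 0.0347]
orientation: [-3.132, 0.236, -0.002]
force: [-0.9, 0.7, -0.5]
opening: 0.0928
gripper_force: 0.0
```

>>> apply_moves([
  [0,0,0],
  [0,0,0],
  [0,0,0],
  [0,0,0],
  [0,0,0],
  [0,0,0],
  [0,0,0],
  [0,0,0],
], twist=[0,0,0,0,0,0,0,0], gripper=2.5, squeeze=20)

```text
t: 16.3
tool_pos: [0.4884, 0.3589, 0.0335]
orientation: [3.133, -0.236, -0.0]
force: [0.2, -0.2, -0.3]
opening: 0.0381
gripper_force: 20.0
```

```bash
python3 ang.py
```

```text
16.3 [0.48836367 0.3588706  0.03349298] -8.606729512008739 [ 0.2 -0.2 -0.3] [0.08 0.02 0.05] 0.03813137450019427 19.99995321035385
ang 108.13380541845883 r 0.35868570632733926
```

>>> apply_moves([
  [0,0,-1],
  [0,0,-2.5],
  [0,0,-4],
  [0,0,-4],
  [0,0,-4],
  [0,0,-2.5],
  [0,0,-1],
  [0,0,0],
], twist=[0,0,0,0,0,0,0,0])

```text
t: 17.3
tool_pos: [0.4885, 0.359, 0.2239]
orientation: [-3.132, 0.236, -0.001]
force: [0.5, 0.7, -3.1]
opening: 0.038
gripper_force: 20.0
```

>>> apply_moves([
  [0.2,2.5,0],
  [0.3,4,0],
  [0.4,5,0],
  [0.4,5,0],
  [0.4,5,0],
  [0.4,5,0],
  [0.4,5,0],
  [0.4,5,0],
], twist=[0,0,0,0,0,0,0,0])

```text
t: 18.3
tool_pos: [0.4611, -0.0078, 0.2217]
orientation: [-3.133, 0.235, 0.004]
force: [0.1, 0.2, -1.4]
opening: 0.0379
gripper_force: 20.0
```

>>> apply_moves([
  [0.4,5,0],
  [0.4,5,0],
  [0.4,5,0],
  [0.3,4,0],
  [0.3,3,0],
  [0.1,2,0],
  [0,0,0],
  [0,0,0],
], twist=[0,0,0,0,0,0,0,0])

```text
t: 19.3
tool_pos: [0.4452, -0.2456, 0.2229]
orientation: [-3.132, 0.235, 0.001]
force: [-0.5, -0.5, -2.5]
opening: 0.038
gripper_force: 20.0
```

>>> apply_moves([
  [0,0,0],
  [0,0,0],
  [0,0,0],
  [0,0,0],
  [0,0,0],
  [0,0,0],
  [0,0,0],
  [0,0,0],
], twist=[-0.08,-0.16,-0.18,-0.18,-0.18,-0.18,-0.14,-0.08])

```text
t: 20.3
tool_pos: [0.4456, -0.2451, 0.2235]
orientation: [-2.73, -1.554, -0.0]
force: [0.2, 0.2, -2.4]
opening: 0.0377
gripper_force: 20.0
```

```bash
python3 ang.py; python3 cap.py top t3; python3 - <<'E'
from fit import *
t=load("t3")
print("pad top",*fit(t,PAD,"pad",[.486,.361,-.25],(130,172,195,260)))
p=robot.read_state()
T=np.array([.4417,-.2456]);d=T-p["tool_pos"][:2]; y=np.radians(yaw(p)); print("dx,dy cm",100*(d@[np.cos(y),np.sin(y)]),100*(d@[np.sin(y),-np.cos(y)]),"down",100*(p["tool_pos"][2]-.0905),"twist",-np.radians(59-yaw(p)))
E
```

```text
20.3 [ 0.44559291 -0.24514156  0.22346219] 59.305440852208456 [ 0.2  0.2 -2.4] [-0.05 -0.01  0.  ] 0.037717075451206145 19.999419450759888
ang -120.40370225003116 r 0.30509839691901036
20.35 [ 0.44558881 -0.24516685  0.22349198] 59.48492341732391 [-0.6  -0.11  1.77  0.    1.48 -0.07] [-0.5  0.5 -2. ] 0.037660110269815715
pad top [  0.4845   0.3611 -14.7092] 120.13333333333333 2031.0
dx,dy cm -0.23477630820816311 -0.31302541036226184 down 13.29919809243902 twist 0.008463510252324783
```

>>> apply_moves([
  [-0.2,-0.3,1],
  [0,0,2.5],
  [0,0,3.3],
  [0,0,3],
  [0,0,2],
  [0,0,1],
  [0,0,0.5],
  [0,0,0],
], twist=[0.008,0,0,0,0,0,0,0])

```text
t: 21.35
tool_pos: [0.4419, -0.2467, 0.0908]
orientation: [2.74, 1.536, 0.0]
force: [-0.6, 0.9, -2.6]
opening: 0.0376
gripper_force: 20.0
```

```bash
python3 ang.py; python3 cap.py scene s2; python3 cap.py wrist w4; python3 - <<'E'
import cv2,numpy as np
s=cv2.imread("pics/s2.png"); 
cv2.imwrite("pics/s2c.png",np.hstack([cv2.resize(s[150:330,180:360],(540,540),interpolation=cv2.INTER_CUBIC)]))
E
```

```text
21.35 [ 0.44189265 -0.24667935  0.09082347] 58.5280003712921 [-0.6  0.9 -2.6] [-0.12 -0.1   0.01] 0.03758319733206589 19.999762773513794
ang -120.8521648144971 r 0.3083068143593395
21.4 [ 0.4421245  -0.24685499  0.09123394] 58.53064921875762 [-0.61  0.01  1.91  0.    1.23 -0.06] [-0.4  0.6 -2. ] 0.0376557105777708
21.45 [ 0.44226174 -0.24700972  0.09145571] 58.531635730909166 [-0.61  0.01  1.91  0.    1.23 -0.06] [ 0.5 -0.2 -2.2] 0.03775781602814961
```

View pics/w4.png

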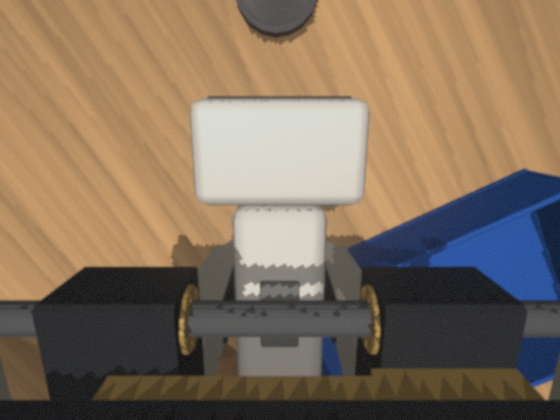

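View pics/s2c.png

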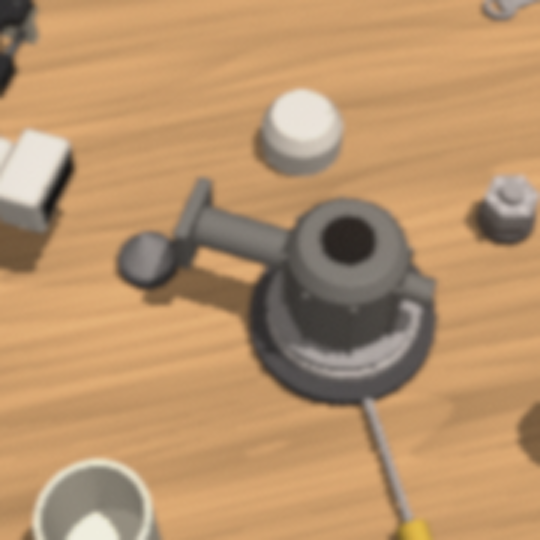

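The scanner sits straight in the grip, with its head front edge at rows 97–99 and columns 207–351. The flange faces the stud and the window. I'll compute the window pose.

```bash
python3 - <<'E'
from h import *
np.set_printoptions(precision=4,suppress=True)
c=load("w4")
a,b=ray(c,(200,99),.108),ray(c,(360,99),.108); m=(a+b)/2; e=b-a
print(a,b,np.hypot(*e),"heading",np.degrees(np.arctan2(e[1],e[0]))+90)
k=[ray(c,(192,150),.108),ray(c,(368,150),.108)];print("head width",np.hypot(*(k[1]-k[0])),(k[0]+k[1])/2)
A=np.array([.6,.018]);u=np.array([np.cos(np.radians(-120.9)),np.sin(np.radians(-120.9))])
L=A+.128*u; d=m-L; print("dist",d@u,"lat",d@[-u[1],u[0]])
s=robot.read_state(); print(s["tool_pos"],yaw(s)); y=np.radians(yaw(s)); w=s["tool_pos"][:2]+.0795*np.array([np.cos(y),np.sin(y)]); d=w-L; print("by TCP: dist",d@u,"lat",d@[-u[1],u[0]])
c2=load("s2")
E
```

```text
[ 0.4592 -0.166 ] [ 0.5071 -0.1953] 0.05618425088312289 heading 58.55556555375152
head width 0.06416063790145855 [ 0.4739 -0.1958]
dist 0.10245760416621845 lat 0.0017160789147494923
[ 0.4423 -0.247   0.0915] 58.531635730909166
by TCP: dist 0.10090455298059439 lat 0.0015323677522060938
```

>>> apply_moves([
  [0,-0.1,0.1],
  [0,0,0],
  [0,0,0],
  [0,0,0],
  [0,0,0],
  [0,0,0],
  [0,0,0],
  [0,0,0],
], twist=[-0.008,0,0,0,0,0,0,0])

```text
t: 22.45
tool_pos: [0.4408, -0.2461, 0.0895]
orientation: [-2.734, -1.547, 0.0]
force: [0.5, 0.8, -2.1]
opening: 0.0379
gripper_force: 20.0
```

>>> apply_moves([
  [0,0,0],
  [0,0,0],
  [0,0,0],
  [0,0,0],
  [0,0,0],
  [0,0,0],
  [0,0,0],
  [0,0,0],
], twist=[0,0,0,0,0,0,0,0])

```text
t: 23.45
tool_pos: [0.4408, -0.2461, 0.0895]
orientation: [-2.734, -1.547, 0.0]
force: [0.1, 0.2, -2.1]
opening: 0.0376
gripper_force: 20.0
```

>>> apply_moves([
  [0,0,0],
  [0,0,0],
  [0,0,0],
  [0,0,0],
  [0,0,0],
  [0,0,0],
  [0,0,0],
  [0,0,0],
], twist=[0,0,0,0,0,0,0,0])

```text
t: 24.45
tool_pos: [0.4408, -0.2461, 0.0895]
orientation: [2.734, 1.547, -0.0]
force: [-0.1, 0.6, -1.3]
opening: 0.0379
gripper_force: 20.0
```

```bash
python3 ang.py; python3 - <<'E'
from h import *
A=np.array([.6,.018]);u=np.array([np.cos(np.radians(-120.9)),np.sin(np.radians(-120.9))]); L=A+.128*u
s=robot.read_state(); y=np.radians(yaw(s)); w=s["tool_pos"][:2]+.0795*np.array([np.cos(y),np.sin(y)]); d=w-L; print("by TCP: dist",d@u,"lat",d@[-u[1],u[0]])
E
```

```text
24.45 [ 0.44083868 -0.24613737  0.0895393 ] 59.00343241861639 [-0.1  0.6 -1.3] [-0.07 -0.05  0.04] 0.037876669500679076 19.999723434448242
ang -121.0719169704766 r 0.3083842957547298
by TCP: dist 0.10088302046367047 lat -0.0007913199823191264
```

>>> apply_moves([
  [0,0,-1],
  [0,0,-2.5],
  [0,0,-4],
  [0,0,-3.5],
  [0,0,-2],
  [0,0,-0.5],
  [0,0,0],
  [0,0,0],
], twist=[0,0,0,0,0,0,0,0.083])

```text
t: 25.45
tool_pos: [0.4402, -0.2457, 0.2231]
orientation: [-2.795, -1.429, 0.002]
force: [-0.9, -0.0, -3.0]
opening: 0.038
gripper_force: 20.0
```

>>> apply_moves([
  [0,0,0],
  [0,0,0],
  [0,0,0],
  [0,0,0],
  [0,0,0],
  [0,0,0],
  [0,0,0],
  [0,0,0],
], twist=[0.15,0.18,0.18,0.18,0.18,0.18,0.1,0.05])

```text
t: 26.45
tool_pos: [0.4401, -0.2456, 0.2227]
orientation: [-3.115, 0.4, 0.004]
force: [0.4, 0.1, -1.8]
opening: 0.0378
gripper_force: 20.0
```

>>> apply_moves([
  [-0.44,-2.5,0],
  [-0.7,-4,0],
  [-0.89,-5,0],
  [-0.89,-5,0],
  [-0.89,-5,0],
  [-0.89,-5,0],
  [-0.89,-5,0],
  [-0.89,-5,0],
], twist=[0,0,0,0,0,0,0,0])

```text
t: 27.45
tool_pos: [0.4687, 0.125, 0.223]
orientation: [3.116, -0.397, -0.003]
force: [0.8, -0.5, -3.0]
opening: 0.0379
gripper_force: 20.0
```

>>> apply_moves([
  [-0.89,-5,0],
  [-0.89,-5,0],
  [-0.89,-5,0],
  [-0.7,-4,0],
  [-0.53,-3,0],
  [-0.25,-1.4,0],
  [0,0,0],
  [0,0,0],
], twist=[0,0,0,0,0,0,0,0])

```text
t: 28.45
tool_pos: [0.488, 0.3592, 0.2241]
orientation: [3.115, -0.398, -0.001]
force: [0.0, 0.0, -2.0]
opening: 0.0377
gripper_force: 20.0
```

```bash
python3 - <<'E'
from h import *
p=robot.read_state(); print(p["t"],p["tool_pos"],yaw(p),p["q"].round(2),p["opening"])
T=np.array([.488,.3605]);d=T-p["tool_pos"][:2]; y=np.radians(yaw(p)); print("dx,dy cm",100*(d@[np.cos(y),np.sin(y)]),100*(d@[np.sin(y),-np.cos(y)]),"down",100*(p["tool_pos"][2]-.0340),"twist",-np.radians(-14.5-yaw(p)))
E
```

```text
28.45 [0.48801243 0.3592208  0.22411633] -14.55213089653784 [ 0.55  0.16  1.5  -0.    1.49  2.38] 0.03766246670739332
dx,dy cm -0.03334465480499153 -0.12350389167568808 down 19.01163349947808 twist -0.0009098557866018125
```

>>> apply_moves([
  [0,-0.1,2],
  [0,0,4],
  [0,0,4],
  [0,0,4],
  [0,0,2.5],
  [0,0,1.2],
  [0,0,0.8],
  [0,0,0],
], twist=[0,0,0,0,0,0,0,0])

```text
t: 29.45
tool_pos: [0.4884, 0.3613, 0.0397]
orientation: [-3.116, 0.397, -0.0]
force: [-0.4, -0.5, -2.0]
opening: 0.038
gripper_force: 20.0
```

>>> apply_moves([
  [0,0,0],
  [0,0,0],
], twist=[0,0])

```text
t: 29.7
tool_pos: [0.4889, 0.3618, 0.0407]
orientation: [-3.115, 0.396, -0.002]
force: [-0.0, 0.3, -2.0]
opening: 0.0375
gripper_force: 20.0
```

>>> apply_moves([
  [-0.05,0.1,0.3],
  [0,0,0.2],
  [0,0,0.15],
  [0,0,0.05],
  [0,0,0],
  [0,0,0],
], twist=[0,0,0,0,0,0])

```text
t: 30.45
tool_pos: [0.4874, 0.3605, 0.0335]
orientation: [3.116, -0.396, -0.0]
force: [-4.5, -2.8, 8.2]
opening: 0.0382
gripper_force: 20.0
```

Contact with the pad (8 N). Release, rise, and back off for a check.

>>> apply_moves([
  [0,0,0],
  [0,0,0],
  [0,0,0],
  [0,0,0],
  [0,0,0],
  [0,0,0],
  [0,0,0],
  [0,0,0],
], twist=[0,0,0,0,0,0,0,0], gripper=9.3)

```text
t: 31.45
tool_pos: [0.4875, 0.3605, 0.0325]
orientation: [3.116, -0.397, -0.0]
force: [0.9, -0.6, 0.1]
opening: 0.093
gripper_force: 0.0
```

>>> apply_moves([
  [0,0,-1],
  [0,0,-3],
  [0,0,-5],
  [0,0,-5],
  [0,0,-5],
  [0,0,-4],
  [0,0,-2],
  [0,0,0],
], twist=[0,0,0,0,0,0,0,0])

```text
t: 32.45
tool_pos: [0.4881, 0.3609, 0.2841]
orientation: [-3.115, 0.396, -0.004]
force: [-0.2, 0.6, -1.1]
opening: 0.093
gripper_force: 0.0
```

>>> apply_moves([
  [-4,2,0],
  [-5,4,0],
  [0,5,0],
  [0,5,0],
  [0,5,0],
  [0,5,0],
  [0,3,0],
  [0,0,0],
], twist=[0,0,0,0,0,0,0,0])

```text
t: 33.45
tool_pos: [0.3284, 0.1016, 0.2805]
orientation: [3.115, -0.402, -0.004]
force: [1.1, 1.0, -0.4]
opening: 0.093
gripper_force: 0.0
```

```bash
python3 ang.py; python3 cap.py top t4; python3 cap.py scene s4; python3 - <<'E'
from fit import *
t=load("t4")
print("sc top",*fit(t,SC,"sc",[.485,.36,-.25],(130,172,195,260)))
print("pad top",*fit(t,PAD,"pad",[.485,.361,-.25],(130,172,195,260)))
a=cv2.imread("pics/t4.png")[60:300,100:460]; b=cv2.imread("pics/s4.png")[130:400,100:520]
cv2.imwrite("pics/fin.png",np.hstack([cv2.resize(a,(400,267)),cv2.resize(b,(400,267))]).repeat(1,0))
E
```

```text
33.45 [0.32836154 0.10161006 0.28051786] -14.691889508455771 [ 1.1  1.  -0.4] [ 0.13 -0.05  0.01] 0.09304234564314365 0.0
ang 162.89168481712184 r 0.28421486979819555
33.5 [0.32869437 0.10253844 0.28080654] -14.640816270816487 [ 0.15 -0.62  2.06  0.    1.71  1.98] [ 0.   0.2 -0.1] 0.09291300360959072
33.55 [0.32885086 0.1030898  0.28109621] -14.571504059473288 [ 0.15 -0.62  2.05  0.    1.71  1.98] [-0.9  0.6  0. ] 0.09300904102397567
sc top [  0.485    0.36   -14.3239] 227.59215686274507 925.0
pad top [  0.4847   0.3622 -14.4722] 225.97254901960784 1923.0
```

View pics/fin.png

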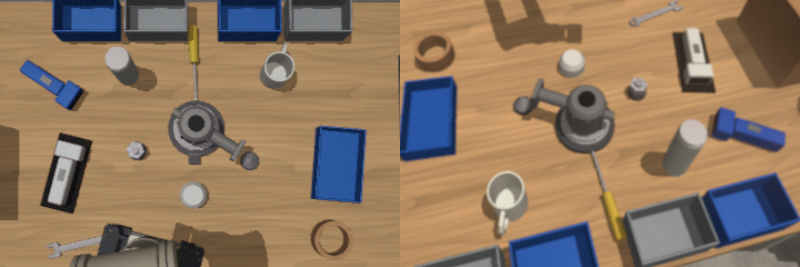

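The scanner is centred on its pad, within 2 mm and 0.2° of the fit. The housing faces the pointed stud and the other things are undisturbed.

```bash
python3 -c "
from plant import robot
print(robot.close_job())"
```

```text
the job is handed in; nothing more can be done
None
```

The job is handed in at about 34 s: by camera fits the flange faces the pointed stud to within about 0.5°, the label was scanned squarely from about 10 cm for over 2 s, the scanner lies within about 2 mm of its pad's middle, and the final pictures show nothing else moved; no verdict came back.

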